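# Set and lock the portion stop on the cutting board

### The arm

A 6-joint arm with a two-finger parallel gripper is mounted at the origin on the work surface. World frame = base frame: x ahead of the robot, y to its left, z up, the work surface at z = 0. Lengths are in mm, angles in degrees, forces in N, time in s.
With the tool pointing down it reaches from about 375 to 925 mm from the base axis. Payload 5.7 kg.
Tool frame: the origin (TCP) lies on the front face of the gripper's body, between the roots of the fingers; the fingertips stand 80 mm ahead of it and the grasp point (between the pads) lies 61 mm ahead of it (robot.hold_point_z is the distance from the TCP to the grasp point, in mm); z points along the fingers, y is the line along which they close (so a half turn about z gives the same grasp; the last joint's range is limited). The gripper opens to 88 mm and grips with 3 to 60 N. Pads are 20 mm wide; open, the fingers measure 115 mm over their backs; the gripper's body (75 mm by 178 mm) begins 61 mm behind the grasp point.
Start: joints at [-78.902, 20.558, 86.54, -0, 72.909, -6.595], TCP at [182.336, -571.6, 302.623] pointing down, gripper open.
Joint ranges: [-170.27, 170.27], [-57.76, 135], [12.27, 136.19], [-55.21, 235.2], [11.17, 155.16], [-170.74, 170.74]. Speed limits (degrees/s): [136.94, 136.94, 180, 180, 180, 180].

### API

Orientations are given as [roll, pitch, yaw] about the fixed x, y, z axes, in that order (R = Rz(yaw) Ry(pitch) Rx(roll)).
In Python, from workcell import robot gives the robot as it stands. The module is installed in compiled form; this text tells all that it offers.
- The arm moves only by the shell command python3 -m jog 'ROWS' [FORCE]. ROWS is JSON, one flat list of numbers, 7 for each row, row after row: the shift along the tool's x, y, z in mm, then the turn, a rotation vector about the tool's x, y, z in rad, then the opening in per cent of the stroke, from 0 (shut) to 100 (fully open). A call has exactly 8 rows; each row shifts and turns the commanded pose from where the row before left it, along the tool's axes as they then stand; what a row does not reach is not made up. A row lasts 1/12 s, in which the tool goes at most 41.7 mm and 7.16 degrees, less where a joint would pass 70% of its speed; a pose out of reach is approached as far as the arm can. A call with a gripper value outside its range is refused whole. The fingers move at their own pace and stop on an object; FORCE is the grip in N (left out, the last holds). Time passes only in rows, so rows that do not move let the fingers close, or fill a call up. It gives the time, the measured TCP pose, the force, the opening and the grip force at its end, in the units of the state.
- robot.read_state(): the state, without advancing time (a new reading comes with each control period).
- robot.read_camera(name): name is "scene" or "top" or "wrist"; returns (picture, depth): 420x560x3 uint8, blue, green, red; 420x560 float32, mm along the optical axis (not along the pixel's ray), 0 where there is no reading.
- robot.camera_info(name): a dict with "fx", "fy", "cx", "cy" (pixels), "R" (3x3) and "t" (3): a world point X has camera coordinates R X + t. Camera axes: x right, y down, z forward; pixel columns grow to the right and rows downward; lengths in mm; the calibration is good to about 2 mm. The wrist camera is an equidistant fisheye: a pixel r from the principal point sees the ray r / f radians off the axis. A picture is of the moment at which its call begins: read the wrist's pose just before it. camera_info takes no time and is no camera call; for the wrist camera it gives the pose at the moment of the call.
- robot.hand_in(): hands the job in; it is judged then, once.
The state is a dict: "time_s": time; "joint_positions": joint angles; "qvel": joint speeds; "joint_efforts": joint torques, N m; "position": TCP position; "orientation": TCP orientation; "contact_force": force on the tool from outside, world axes, zero at the start; "torque": the same for the moment, N m; "grip_width": finger opening in mm; "grip_force": force on a finger pad.
Only numpy, scipy, OpenCV 4.12 (cv2) and the standard library are available. Lean on these libraries where they do the work, as an engineer would, in place of code of your own. Each camera call takes 0.05 s, during which the arm holds its last target. There are 200 camera calls.

### The job

Slide the white stop collar along its bar on the green cutting board until its pointer lines up with the middle of the pointed tab (not the square one), and leave it there. Then lock it there: roll the top of the collar's ribbed thumbwheel towards the ruler that carries the tabs, by at least an eighth of a turn (it may go on to its stop). Leave the bowl and the soap bottle where they are.

Things in the scene. Friction and masses are not known exactly. Their poses are not given: they have to be found in the camera images.
- guide: Fixed portion guide: green cutting board (250 x 430 mm, 20 thick) with a 14 mm steel bar along its y axis, 48 mm above the counter, between two end posts (44 mm along x, inner faces 185 mm either side of the middle, tops 86 mm above the counter). Origin on the counter below the bar's middle; x points across the bar to the ruler, z up.
- ruler (a point): Middle of the top of the ruler, an aluminium ledge parallel to the bar on the guide's +x side: 56 mm wide (38 to 94 mm from the bar's axis), 370 mm long, top 50 mm above the counter. It carries the two tabs. Axes parallel to the guide's.
- stop (a joint): Position of the stop collar along the guide's y axis in m (0: middle of the bar; -0.13 to 0.13). Slides with about 2.5 N friction, stays where left. A white block 50 mm across the bar, 110 along it, 26 to 88 mm above the counter. A steel stop plate (6 mm thick, top 77 mm above the counter) reaches from its middle over the board, to 135 mm on the -x side of the bar.
- stop_pointer (a point): Tip of the collar's pointer, a dark steel finger 4 mm wide in the middle of the collar's length, 40 mm to +x of the bar's axis and 62 mm above the counter. A black line across the collar's top continues it. Axes parallel to the guide's.
- stop_grip (a point): Grasp point on the collar's upright black grip, a square block 24 x 24 mm, sides parallel to the guide's axes, foot on the collar's top (88 mm), top 137 mm above the counter. The point is on its centre line, 118 mm above the counter, above the bar, 32 mm to -y of the pointer. Axes parallel to the guide's.
- wheel_crown (a point): Highest point (101 mm above the counter) of the ribbed thumbwheel: dark steel, 44 mm diameter, 13 wide, ten round ribs 4 mm high, axle parallel to the bar. It sits in a slot of the collar above the bar, 36 mm to +y of the pointer; only its upper 13 mm stand out of the collar's top. The point moves with the collar, not with the wheel's turning. Axes parallel to the guide's.
- wheel (a joint): Turn of the thumbwheel in rad: 0 loose, 1.3 its hard stop (counts as locked from 0.75). Grows as the top of the wheel rolls to the guide's +x, towards the ruler. One stroke of a fingertip may not be enough: several add up. About 0.03 N m of friction; stays where it is left. The collar can still be pushed along when it is locked.
- pointed_tab: Dark steel tab fixed on the ruler, 50 mm across the ruler, 50 wide along it, 8 thick, house-shaped: square at the back, with a point to the guide's -x, towards the bar. Origin on its middle line at its underside, 25 mm behind the point; axes parallel to the guide's. The pointer must come to the same guide y as this origin.
- square_tab: Dark steel tab lying fixed on the ruler, a plain square 40 x 40 mm, 8 mm thick; the mark of another dish, not to be used. Origin on its middle line at its underside; axes parallel to the guide's.
- bowl: Loose steel bowl, 150 mm across and 55 mm high, on the counter to the robot's left of the guide. Origin at the centre of its underside. Leave it.
- soap: Loose orange soap bottle, 64 mm across and 170 mm high, on the counter to the robot's right. Origin at the centre of its underside. Leave it.

How it is judged (in metres and radians):
On the way, in this order (a step that is already met when the one before it is completed fails the run):
1. the collar stands still with its pointer within 6 mm of the middle of the pointed tab, its wheel not yet rolled (below 0.4 rad) (y of stop_pointer in the frame of pointed_tab between -0.006 and 0.006 m and velocity of joint stop between -0.01 and 0.01 m/s and value of joint wheel below 0.4 rad), for 0.2 s.
2. the wheel has been rolled to 0.75 rad or more, the pointer within 6 mm of the middle of the pointed tab (y of stop_pointer in the frame of pointed_tab between -0.006 and 0.006 m and value of joint wheel above 0.75 rad), for 0.2 s.
At the end, for the whole second after the job is handed in: The collar is at rest with its pointer within 6 mm (along the bar) of the middle of the pointed tab, and the thumbwheel is rolled to 0.75 rad or more (all of step 2 and velocity of joint stop between -0.01 and 0.01 m/s); the robot touches nothing.
It fails at once if the bowl or the soap bottle is moved by more than 30 mm (distance of any of bowl, soap from where it was at the start of the episode above 0.03 m).
It also fails if it takes over 58 s, if anything falls off the work surface, if the arm or the gripper's body presses on something with over 40 N, if the wrist force passes 120 N, or if a joint passes its speed limit or range.

## Working session

There is one attempt and no reset: what is moved stays moved. The work goes in short steps, Python scripts to look and compute and a shell command to move; the robot and the scene stay as the last step left them, time stands still between calls to the robot, and variables do not carry over. Pictures are saved under pics/ and viewed, at most 12 in all, crops included, and the job is handed in when it is done.

```bash
mkdir -p pics; cat > h.py <<'E'
import numpy as np,cv2
from workcell import robot
def snap(n,f):
    i=robot.camera_info(n);p,d=robot.read_camera(n);cv2.imwrite('pics/'+f+'.png',p);np.savez('pics/'+f+'.npz',p=p,d=d,**{k:np.array(i[k]) for k in i if k in('fx','fy','cx','cy','R','t')})
def ray(z,u,v,h):
    R,t=z['R'],z['t'];d=np.array([(u-z['cx'])/z['fx'],(v-z['cy'])/z['fy'],1]);o=-R.T@t;w=R.T@d
    return o+w*(h-o[2])/w[2]
E
python3 - <<'E'
from h import *
snap('scene','s0');snap('top','t0')
s=robot.read_state();print(s['orientation'],s['position'],s['time_s'])
E
```

```text
[-1.79908012e+02 -9.90759209e-03  1.76909618e+01] [ 182.2273315  -571.14908805  301.92048211] 0.1
```

View pics/t0.png

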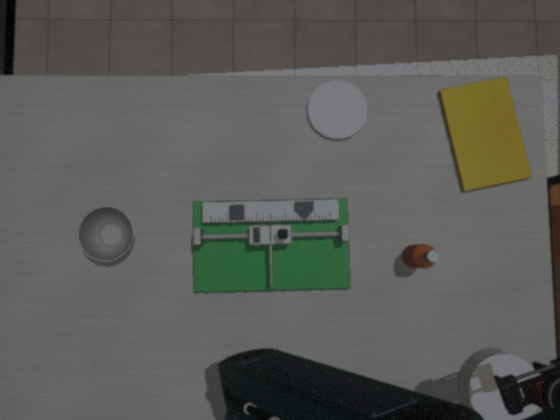

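View pics/s0.png

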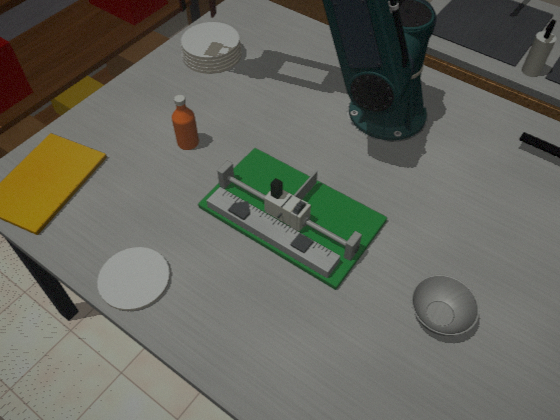

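The top view shows the ruler side away from the robot, with the pointed tab at about (304,210), the square tab at (237,212), the collar at (270,235) and the grip at (283,234). I'll enlarge it.

```bash
python3 - <<'E'
from h import *
p=cv2.imread('pics/t0.png');cv2.imwrite('pics/t0c.png',cv2.resize(p[190:300,185:360],None,fx=4.5,fy=4.5,interpolation=cv2.INTER_CUBIC))
z=np.load('pics/t0.npz')
for n,u,v,h in[('postL',197,236,86),('postR',345,233,86),('grip',283,233.5,137),('tab',304,210,58),('bowl',105,236,55),('soap',430,257,170),('bd',193,292,20),('bd',350,289,20),('bd',194,199,20),('bd',348,198,20)]: print(n,ray(z,u,v,h).round(1))
g=p[:,:,1].astype(int);m=(g-np.maximum(p[:,:,0],p[:,:,2])>40).astype(np.uint8)
pts=cv2.findNonZero(m);r=cv2.minAreaRect(pts);print(r);print([ray(z,*c,20).round(1) for c in cv2.boxPoints(r)])
E
```

```text
postL [507.6 182.9  86. ]
postR [ 513.6 -205.2   86. ]
grip [510.8 -39.7 137. ]
tab [ 577.4 -100.3   58. ]
bowl [510.  431.2  55. ]
soap [ 449.7 -399.9  170. ]
bd [358.1 201.1  20. ]
bd [ 363.2 -227.3   20. ]
bd [612.5 200.4  20. ]
bd [ 613.9 -226.5   20. ]
((271.862548828125, 257.1060791015625), (61.03578186035156, 150.0410919189453), 89.20427703857422)
[array([533.3, 193.1,  20. ]), array([ 537.2, -220.8,   20. ]), array([ 369.8, -220. ,   20. ]), array([367.1, 189.6,  20. ])]
```

View pics/t0c.png

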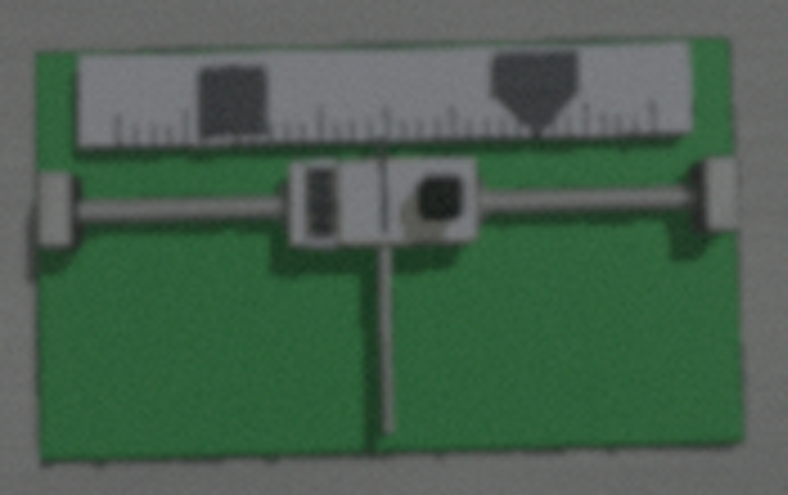

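The enlarged crop (x4.5) shows the collar line at (383,195), the grip top at (440,198), the tab's point at (537,135) and the tab's back middle at (535,55). The wheel is at (320,202).

```bash
python3 -m jog '[0,0,0,0,0,0.098,100, 0,0,0,0,0,0.098,100, 0,0,0,0,0,0.098,100, 20,-32,0,0,0,0,100, 20,-32,0,0,0,0,100, 20,-32,0,0,0,0,100, 20,-32,0,0,0,0,100, 20,-32,0,0,0,0,100]'
python3 - <<'E'
from h import *
z=np.load('pics/t0.npz')
f=lambda u,v,h:ray(z,185+(u+.5)/4.5-.5,190+(v+.5)/4.5-.5,h)
P={n:f(*a) for n,a in dict(lineF=(383,165,88),lineB=(383,232,88),tip=(537,135,58),tabback=(535,55,58),sqb=(492,75,58),sqb2=(578,73,58),grip=(440,198,137),wheel=(321,202,101),rulTL=(78,57,50),rulTR=(690,43,50),rulBL=(80,147,50),rulBR=(692,133,50)).items()}
for k in P: print(k,P[k].round(1))
E
```

```text
time_s: 0.77
position: [280.3, -408.4, 302.2]
orientation: [-179.9, 0.0, 0.8]
contact_force: [1.4, 0.4, -0.5]
grip_width: 88.0
grip_force: 0.0
lineF [532.1  -7.2  88. ]
lineB [493.1  -7.   88. ]
tip [551.4 -99.9  58. ]
tabback [599.5 -99.2  58. ]
sqb [587.5 -73.3  58. ]
sqb2 [ 588.6 -124.9   58. ]
grip [510.5 -38.2 137. ]
wheel [510.1  28.8 101. ]
rulTL [600.  174.9  50. ]
rulTR [ 607.3 -193.8   50. ]
rulBL [545.9 173.4  50. ]
rulBR [ 552.8 -194.    50. ]
```

```bash
python3 -m jog '[19.6,-30.6,0,0,0,0.005,100, 19.6,-30.6,0,0,0,0,100, 19.6,-30.6,0,0,0,0,100, 19.6,-30.6,0,0,0,0,100, 19.6,-30.6,0,0,0,0,100, 19.6,-30.6,0,0,0,0,100, 19.6,-30.6,0,0,0,0,100, 19.6,-30.6,0,0,0,0,100]'; python3 -m jog '[19.6,-30.6,10,0,0,0,100, 19.6,-30.6,10,0,0,0,100, 19.6,-30.6,10,0,0,0,100, 19.6,-30.6,10,0,0,0,100, 0,0,0,0,0,0,100, 0,0,0,0,0,0,100, 0,0,0,0,0,0,100,0,0,0,0,0,0,100]'
python3 - <<'E'
from h import *
snap('wrist','w0'); i=robot.camera_info('wrist');print(i['fx'],np.array(i['R']).round(2),(-np.array(i['R']).T@i['t']).round(1))
E
```

```text
time_s: 1.43
position: [434.6, -161.9, 302.5]
orientation: [-180.0, 0.0, 0.6]
contact_force: [0.2, -0.3, 0.6]
grip_width: 87.9
grip_force: 0.0
time_s: 2.1
position: [510.9, -41.5, 262.8]
orientation: [180.0, 0.0, 0.5]
contact_force: [-0.4, -0.3, -0.5]
grip_width: 88.0
grip_force: 0.0
325.19226210127806 [[ 0.01 -1.   -0.  ]
 [-0.96 -0.01  0.29]
 [-0.29 -0.   -0.96]] [592.  -41.2 344.6]
```

View pics/w0.png

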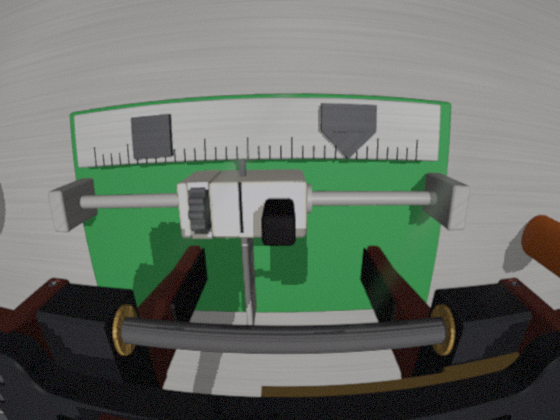

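The wrist view shows the pointer tip at (241,160), the line running (240,180)-(241,232), the tab's point at (347,157), the tab's back middle at (348,104) and the grip at (279,222).

```bash
cat >> h.py <<'E'
def fray(z,u,v,h):
    R,t=z['R'],z['t'];a=np.array([u-z['cx'],v-z['cy']])/z['fx'];th=np.hypot(*a)
    d=np.array([*(a/th*np.sin(th)),np.cos(th)]);o=-R.T@t;w=R.T@d
    return (o+w*(h-o[2])/w[2]).round(1)
E
python3 - <<'E'
from h import *
z=np.load('pics/w0.npz')
for n,a in dict(ptip=(241,160,62),lf=(240,180,88),lb=(241,232,88),ttip=(347,157,58),tback=(348.5,104,58),tl=(320,104,58),tr=(377,106,58),gl=(263,240,137),gr=(295,240,137),wheel=(199,208,101),barL=(82,202,48),barR=(430,199,48)).items(): print(n,fray(z,*a))
E
```

```text
ptip [551.4  -3.7  62. ]
lf [538.8  -6.   88. ]
lb [493.9  -5.6  88. ]
ttip [554.7 -97.9  58. ]
tback [602.3 -97.5  58. ]
tl [601.2 -72.3  58. ]
tr [ 602.1 -123.7   58. ]
gl [506.9 -27.4 137. ]
gr [507.2 -49.4 137. ]
wheel [518.7  26.1 101. ]
barL [508.7 177.9  48. ]
barR [ 514.6 -189.6   48. ]
```

```bash
python3 -m jog '[0,-3,14,0,0,-0.007,100, 0,0,14,0,0,0,100, 0,0,14,0,0,0,100, 0,0,14,0,0,0,100, 0,0,14,0,0,0,100, 0,0,14,0,0,0,100, 0,0,0,0,0,0,100,0,0,0,0,0,0,100]'; python3 -m jog '[0,0,0,0,0,0,20,0,0,0,0,0,0,20,0,0,0,0,0,0,20,0,0,0,0,0,0,20,0,0,0,0,0,0,20,0,0,0,0,0,0,20,0,0,0,0,0,0,20,0,0,0,0,0,0,20]' 15
```

```text
time_s: 2.82
position: [510.7, -38.5, 178.7]
orientation: [-180.0, 0.1, 0.9]
contact_force: [-0.1, -0.2, -0.7]
grip_width: 87.9
grip_force: 0.0
time_s: 3.48
position: [511.4, -37.5, 178.7]
orientation: [-180.0, -0.0, 1.0]
contact_force: [0.1, 0.8, 0.6]
grip_width: 37.9
grip_force: 0.0
```

```bash
python3 -m jog '[0,0,0,0,0,0,15,0,0,0,0,0,0,15,0,0,0,0,0,0,15,0,0,0,0,0,0,15,0,0,0,0,0,0,15,0,0,0,0,0,0,15,0,0,0,0,0,0,15,0,0,0,0,0,0,15]' 15;python3 -m jog '[0,12,0,0,0,0,15, 0,12,0,0,0,0,15, 0,12,0,0,0,0,15, 0,12,0,0,0,0,15, 0,12,0,0,0,0,15, 0,12,0,0,0,0,15, 0,12,0,0,0,0,15, 0,6,0,0,0,0,15]'
```

```text
time_s: 4.15
position: [511.3, -37.6, 178.6]
orientation: [-180.0, 0.0, 1.0]
contact_force: [0.3, 0.2, -1.2]
grip_width: 23.6
grip_force: 15.0
time_s: 4.82
position: [513.0, -129.5, 178.7]
orientation: [180.0, -0.0, 0.9]
contact_force: [2.0, 1.9, -0.8]
grip_width: 24.2
grip_force: 15.0
```

```bash
python3 - <<'E'
from h import *
print(robot.read_state()['position'])
snap('wrist','w1');p=cv2.imread('pics/w1.png');cv2.imwrite('pics/w1c.png',cv2.resize(p[80:250,150:350],None,fx=3.5,fy=3.5,interpolation=cv2.INTER_CUBIC))
E
```

```text
[ 512.97291494 -129.46973331  178.65121862]
```

View pics/w1c.png

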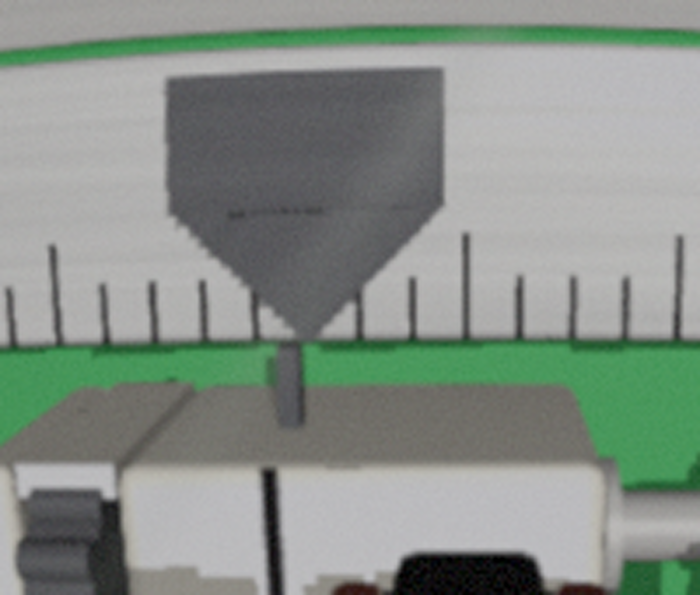

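The pointer tip is at crop (289,345), about 3 mm to the +y side of the tab's point at (307,335).

```bash
python3 - <<'E'
from h import *
z=np.load('pics/w1.npz');g=lambda u,v,h:fray(z,150+(u+.5)/3.5-.5,80+(v+.5)/3.5-.5,h)
for a in [(289,345,62),(290,425,62),(307,335,58),(167,78,58),(443,69,58),(270,465,88)]: print(g(*a))
E
```

```text
[553.9 -96.7  62. ]
[539.1 -96.6  62. ]
[555.  -99.5  58. ]
[602.2 -74.2  58. ]
[ 603.  -123.6   58. ]
[539.6 -97.3  88. ]
```

```bash
python3 -m jog '[0,0.9,0,0,0,0,15, 0,0.9,0,0,0,0,15, 0,0.9,0,0,0,0,15, 0,0,0,0,0,0,15,0,0,0,0,0,0,15,0,0,0,0,0,0,15,0,0,0,0,0,0,15,0,0,0,0,0,0,15]';python3 -m jog '[0,0,0,0,0,0,60,0,0,0,0,0,0,60,0,0,0,0,0,0,60,0,0,0,0,0,0,60,0,0,0,0,0,0,60,0,0,0,0,0,0,60,0,0,0,0,0,0,60,0,0,0,0,0,0,60]'
python3 - <<'E'
from h import *
snap('wrist','w2');p=cv2.imread('pics/w2.png');cv2.imwrite('pics/w2c.png',cv2.resize(p[80:250,150:350],None,fx=3.5,fy=3.5,interpolation=cv2.INTER_CUBIC))
E
```

```text
time_s: 5.53
position: [513.0, -130.0, 178.6]
orientation: [-180.0, -0.0, 1.0]
contact_force: [3.1, -0.5, -3.6]
grip_width: 23.9
grip_force: 15.0
time_s: 6.2
position: [512.9, -130.3, 178.7]
orientation: [-180.0, 0.0, 1.0]
contact_force: [-0.1, -0.3, -0.1]
grip_width: 52.8
grip_force: 0.0
```

View pics/w2c.png

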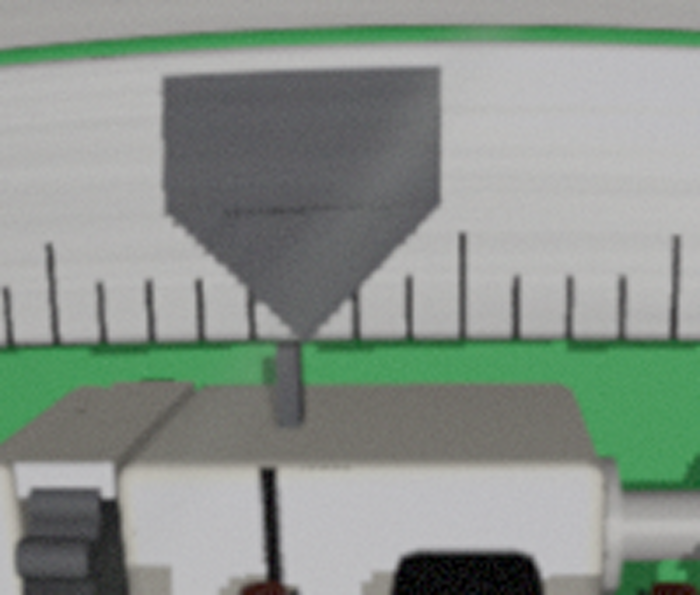

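The offset is now about 2.5 mm (pointer (288,345), tab point (303,335)), inside the tolerance, and the collar is released. Next I lift, go over the wheel, shut the fingers and lean the tool.

```bash
python3 -m jog '[0,0,-23,0,0,0,60, 0,0,-23,0,0,0,60, 0,-34,0,0,0,0,0, 0,-34,0,0,0,0,0, 0,0,0,0,-0.117,0,0, 0,0,0,0,-0.117,0,0, 0,0,0,0,-0.117,0,0,0,0,0,0,0,0,0]';python3 -m jog '[0,0,0,0,0,0,0,0,0,0,0,0,0,0,0,0,0,0,0,0,0,0,0,0,0,0,0,0,0,0,0,0,0,0,0,0,0,0,0,0,0,0,0,0,0,0,0,0,0,0,0,0,0,0,0,0]'
```

```text
time_s: 6.92
position: [513.8, -62.1, 223.4]
orientation: [-180.0, 20.4, 1.0]
contact_force: [1.6, -0.2, 0.6]
grip_width: 16.0
grip_force: 0.0
time_s: 7.58
position: [511.7, -62.3, 224.9]
orientation: [-180.0, 20.1, 1.0]
contact_force: [-0.3, 0.1, 0.5]
grip_width: 0.5
grip_force: 0.0
```

```bash
python3 -m jog '[1.4,0,12.5,0,0,0,0, 1.4,0,12.5,0,0,0,0, 1.4,0,12.5,0,0,0,0, 1.4,0,12.5,0,0,0,0, 0,0,0,0,0,0,0, 0,0,0,0,0,0,0, 0,0,0,0,0,0,0,0,0,0,0,0,0,0]'; python3 -c "
from h import *
snap('wrist','w3')"; python3 -m jog '[5.6,0,-2,0,0,0,0, 5.6,0,-2,0,0,0,0, 5.6,0,-2,0,0,0,0, 5.6,0,-2,0,0,0,0, 2.8,0,-1,0,0,0,0, 2.8,0,-1,0,0,0,0, 2.8,0,-1,0,0,0,0, 2.8,0,-1,0,0,0,0]'
```

```text
time_s: 8.25
position: [500.5, -62.6, 176.5]
orientation: [180.0, 20.0, 1.0]
contact_force: [0.0, -0.3, -0.3]
grip_width: 0.4
grip_force: 0.0
time_s: 8.97
position: [534.2, -61.9, 176.2]
orientation: [-180.0, 20.3, 1.0]
contact_force: [-4.7, -0.5, 12.2]
grip_width: 0.6
grip_force: 6.1
```

View pics/w3.png

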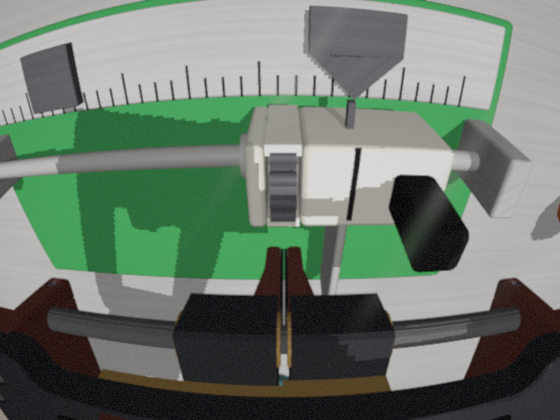

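The fingertips are centred on the wheel at (283,185), and the first stroke met resistance of 12 N up and 5 N back. I'll finish it and repeat.

```bash
python3 -m jog '[4.7,0,-1.7,0,0,0,0, 4.7,0,-1.7,0,0,0,0, 4.7,0,-1.7,0,0,0,0, -8.5,0,-23.5,0,0,0,0, -26,0,9.5,0,0,0,0, -26,0,9.5,0,0,0,0, 0,0,0,0,0,0,0, 0,0,0,0,0,0,0]'; python3 -c "
from h import *
snap('wrist','w4')
p=[cv2.resize(cv2.imread(f'pics/{f}.png')[80:250,210:400],None,fx=2,fy=2) for f in('w3','w4')]
cv2.imwrite('pics/w34.png',np.hstack(p))"
```

```text
time_s: 9.63
position: [494.4, -62.3, 200.4]
orientation: [-180.0, 20.1, 1.0]
contact_force: [0.9, -0.2, 0.7]
grip_width: 0.8
grip_force: 0.0
```

View pics/w34.png

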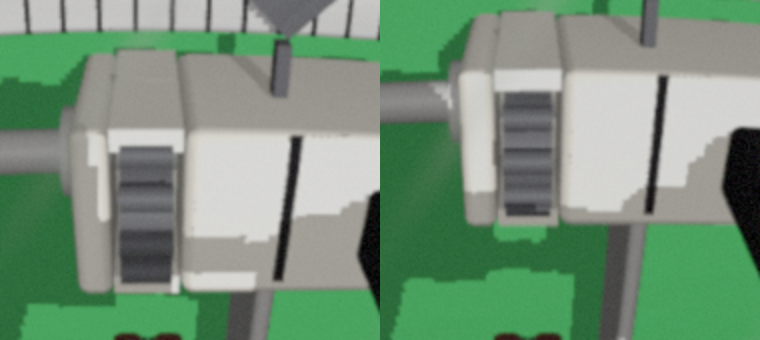

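```bash
python3 -m jog '[6.5,0,10.6,0,0,0,0, 6.5,0,10.6,0,0,0,0, 0,0,0,0,0,0,0, 5.6,0,-2,0,0,0,0, 5.6,0,-2,0,0,0,0, 5.6,0,-2,0,0,0,0, 5.6,0,-2,0,0,0,0, 5.6,0,-2,0,0,0,0]';  python3 -m jog '[4.7,0,-1.7,0,0,0,0, 4.7,0,-1.7,0,0,0,0, 4.7,0,-1.7,0,0,0,0, 4.7,0,-1.7,0,0,0,0, -8.5,0,-23.5,0,0,0,0, -26,0,9.5,0,0,0,0, -24,0,8.7,0,0,0,0, 0,0,0,0,0,0,0]'
python3 -m jog '[6.5,0,10.6,0,0,0,0, 6.5,0,10.6,0,0,0,0, 0,0,0,0,0,0,0, 5.6,0,-2,0,0,0,0, 5.6,0,-2,0,0,0,0, 5.6,0,-2,0,0,0,0, 5.6,0,-2,0,0,0,0, 5.6,0,-2,0,0,0,0]';  python3 -m jog '[4.7,0,-1.7,0,0,0,0, 4.7,0,-1.7,0,0,0,0, 4.7,0,-1.7,0,0,0,0, 4.7,0,-1.7,0,0,0,0, -8.5,0,-23.5,0,0,0,0, -26,0,9.5,0,0,0,0, -24,0,8.7,0,0,0,0, 0,0,0,0,0,0,0]'
```

```text
time_s: 10.35
position: [528.3, -61.9, 177.3]
orientation: [180.0, 20.5, 1.0]
contact_force: [-2.9, 0.6, 5.9]
grip_width: 0.3
grip_force: 2.5
time_s: 11.02
position: [492.8, -62.0, 201.4]
orientation: [-180.0, 20.4, 1.0]
contact_force: [-0.9, 0.3, 0.2]
grip_width: 0.4
grip_force: 0.0
time_s: 11.68
position: [528.9, -61.9, 176.2]
orientation: [-180.0, 20.6, 1.0]
contact_force: [-17.7, -2.8, 2.0]
grip_width: 0.2
grip_force: 8.4
time_s: 12.35
position: [494.3, -62.0, 201.7]
orientation: [-179.9, 20.4, 1.0]
contact_force: [-0.6, -0.2, 0.1]
grip_width: 0.1
grip_force: 0.0
```

Stroke 3 met 18 N against the motion, far above the wheel's friction, which suggests the stop. I'll confirm with one more stroke, then check the pointer.

```bash
python3 -m jog '[6.5,0,10.6,0,0,0,0, 6.5,0,10.6,0,0,0,0, 0,0,0,0,0,0,0, 5.6,0,-2,0,0,0,0, 5.6,0,-2,0,0,0,0, 5.6,0,-2,0,0,0,0, 5.6,0,-2,0,0,0,0, 0,0,0,0,0,0,0]';python3 -m jog '[2,0,-0.7,0,0,0,0, 2,0,-0.7,0,0,0,0, 2,0,-0.7,0,0,0,0, 0,0,0,0,0,0,0,0,0,0,0,0,0,0,0,0,0,0,0,0,0,0,0,0,0,0,0,0,0,0,0,0,0,0,0]';  python3 -m jog '[4.7,0,-1.7,0,0,0,0, 4.7,0,-1.7,0,0,0,0, 4.7,0,-1.7,0,0,0,0, -8.5,0,-23.5,0,0,0,0, -8.5,0,-23.5,0,0,0,0, -8.5,0,-23.5,0,0,0,0, 0,0,0,0,0,0,0, 0,0,0,0,0,0,0]'
python3 - <<'E'
from h import *
snap('wrist','w5');p=cv2.imread('pics/w5.png');cv2.imwrite('pics/w5c.png',cv2.resize(p[80:250,210:410],None,fx=3.5,fy=3.5,interpolation=cv2.INTER_CUBIC))
E
```

```text
time_s: 13.02
position: [527.6, -62.0, 176.6]
orientation: [-180.0, 20.2, 1.0]
contact_force: [-0.0, -0.2, 0.5]
grip_width: 0.5
grip_force: 0.5
time_s: 13.68
position: [529.0, -61.9, 176.4]
orientation: [-180.0, 20.7, 1.0]
contact_force: [-10.6, -1.9, 2.9]
grip_width: 0.7
grip_force: 5.5
time_s: 14.35
position: [550.0, -61.8, 253.0]
orientation: [180.0, 19.8, 0.9]
contact_force: [-1.2, 0.2, 0.5]
grip_width: 0.6
grip_force: 0.0
```

View pics/w5c.png

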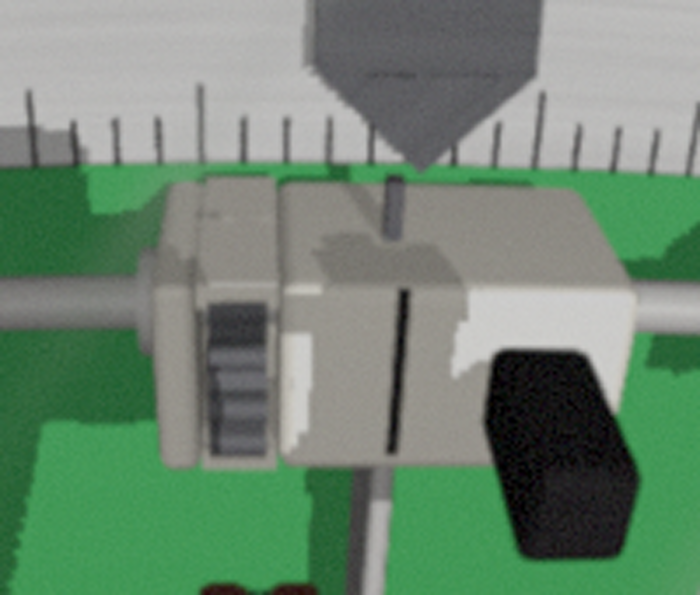

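The pointer tip is now at crop (395,180) and the tab's point at (421,168). The static 10 N confirms the stop, but the collar seems to have crept, so I'll compute by how much.

```bash
python3 - <<'E'
from h import *
for f,ox,k,L in [('w5',210,3.5,[(395,178,62),(393,238,62),(421,168,58),(313,30,58),(542,30,58),(404,292,88),(391,452,88)]),('w3',210,2,[(282,42,62),(279,97,62),(285,38,58),(297,137,88),(279,280,88)])]:
    z=np.load(f'pics/{f}.npz')
    for u,v,h in L: print(f,fray(z,ox+(u+.5)/k-.5,80+(v+.5)/k-.5,h))
E
```

```text
w5 [554.1 -92.9  62. ]
w5 [538.8 -93.5  62. ]
w5 [555.2 -99.3  58. ]
w5 [587.4 -73.1  58. ]
w5 [ 590.3 -123.8   58. ]
w5 [538.5 -93.3  88. ]
w5 [495.7 -94.   88. ]
w3 [554.1 -96.9  62. ]
w3 [538.2 -97.8  62. ]
w3 [554.  -98.5  58. ]
w3 [538.8 -97.5  88. ]
w3 [495.4 -98.8  88. ]
```

The collar crept about +4 mm in y and is now about 6 mm off. I'll regrip and bring it to the tab middle, which the earlier grasp puts at TCP y of about -132.5.

```bash
python3 -m jog '[0,0,0,0,0.115,0,70, 0,0,0,0,0.115,0,70, 0,0,0,0,0.115,0,70, -19,32,0,0,0,0,70, -19,31.4,0,0,0,0,70, 0,0,0,0,0,0,70,0,0,0,0,0,0,70,0,0,0,0,0,0,70]';  python3 -m jog '[0,0,0,0,0,0,70,0,0,0,0,0,0,70,0,0,0,0,0,0,70,0,0,0,0,0,0,70,0,0,0,0,0,0,70,0,0,0,0,0,0,70,0,0,0,0,0,0,70,0,0,0,0,0,0,70]'
```

```text
time_s: 15.07
position: [511.7, -125.4, 251.0]
orientation: [-179.9, 0.4, 0.9]
contact_force: [-0.3, 0.1, 0.5]
grip_width: 50.2
grip_force: 0.0
time_s: 15.73
position: [511.8, -125.6, 251.8]
orientation: [-180.0, 0.3, 1.0]
contact_force: [-0.5, -0.1, 0.1]
grip_width: 61.7
grip_force: 0.0
```

Descend 73 mm and close, then shift.

```bash
python3 -m jog '[0.5,0,13,0,0,0,70, 0.5,0,12,0,0,0,70, 0,0,12,0,0,0,70, 0,0,12,0,0,0,70, 0,0,12,0,0,0,70, 0,0,12,0,0,0,70, 0,0,0,0,0,0,15, 0,0,0,0,0,0,15]';python3 -m jog '[0,0,0,0,0,0,15,0,0,0,0,0,0,15,0,0,0,0,0,0,15,0,0,0,0,0,0,15,0,0,0,0,0,0,15,0,0,0,0,0,0,15,0,0,0,0,0,0,15,0,0,0,0,0,0,15]' 15;python3 -m jog '[0,1.5,0,0,0,0,15, 0,1.5,0,0,0,0,15, 0,1.5,0,0,0,0,15, 0,1.5,0,0,0,0,15, 0,1,0,0,0,0,15, 0,0,0,0,0,0,15,0,0,0,0,0,0,15,0,0,0,0,0,0,15]'
python3 - <<'E'
from h import *
snap('wrist','w6');p=cv2.imread('pics/w6.png');cv2.imwrite('pics/w6c.png',cv2.resize(p[80:250,150:350],None,fx=3.5,fy=3.5,interpolation=cv2.INTER_CUBIC))
E
```

```text
time_s: 16.4
position: [511.9, -125.6, 178.4]
orientation: [-180.0, 0.4, 1.0]
contact_force: [0.6, 1.2, -0.7]
grip_width: 51.7
grip_force: 0.0
time_s: 17.07
position: [512.6, -125.8, 179.3]
orientation: [180.0, 0.3, 1.0]
contact_force: [-1.4, 0.3, 5.6]
grip_width: 24.0
grip_force: 15.0
time_s: 17.73
position: [512.7, -132.6, 179.3]
orientation: [-180.0, 0.3, 1.0]
contact_force: [1.6, 2.3, 5.8]
grip_width: 24.0
grip_force: 15.0
```

View pics/w6c.png

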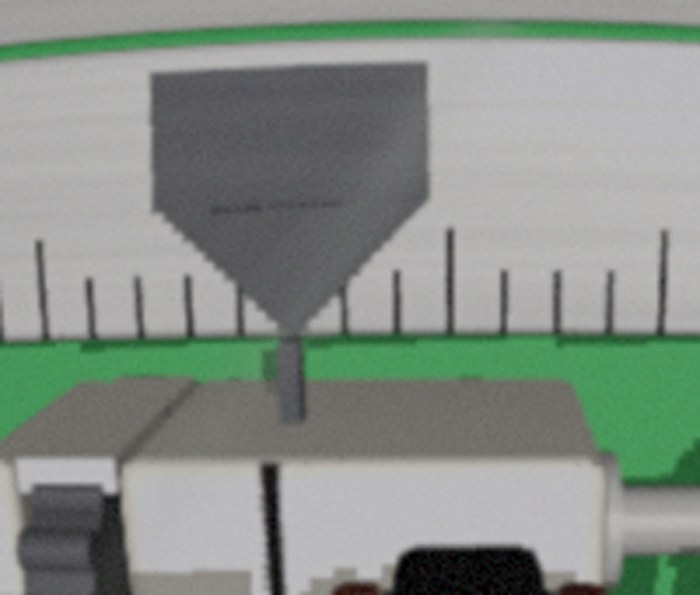

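The pointer (289,338) and the tab's point (291,330) now line up. Release and raise.

```bash
python3 -m jog '[0,0,0,0,0,0,60,0,0,0,0,0,0,60,0,0,0,0,0,0,60,0,0,0,0,0,0,60,0,0,0,0,0,0,60,0,0,0,0,0,0,60,0,0,0,0,0,0,60,0,0,0,0,0,0,60]';python3 -m jog '[0,0,-14,0,0,0,60, 0,0,-14,0,0,0,60, 0,0,-14,0,0,0,60, 0,0,-14,0,0,0,60, 0,0,-14,0,0,0,60, 0,0,-14,0,0,0,60, 0,0,0,0,0,0,60, 0,0,0,0,0,0,60]'
python3 - <<'E'
from h import *
snap('wrist','w7');p=cv2.imread('pics/w7.png');cv2.imwrite('pics/w7c.png',cv2.resize(p[80:260,150:370],None,fx=3.3,fy=3.3,interpolation=cv2.INTER_CUBIC))
E
```

```text
time_s: 18.45
position: [512.4, -132.7, 178.7]
orientation: [-180.0, 0.3, 1.0]
contact_force: [0.4, 0.2, 0.4]
grip_width: 52.6
grip_force: 0.0
time_s: 19.12
position: [513.3, -132.8, 263.2]
orientation: [180.0, 0.2, 1.0]
contact_force: [-0.5, 0.3, -0.3]
grip_width: 52.4
grip_force: 0.0
```

View pics/w7c.png

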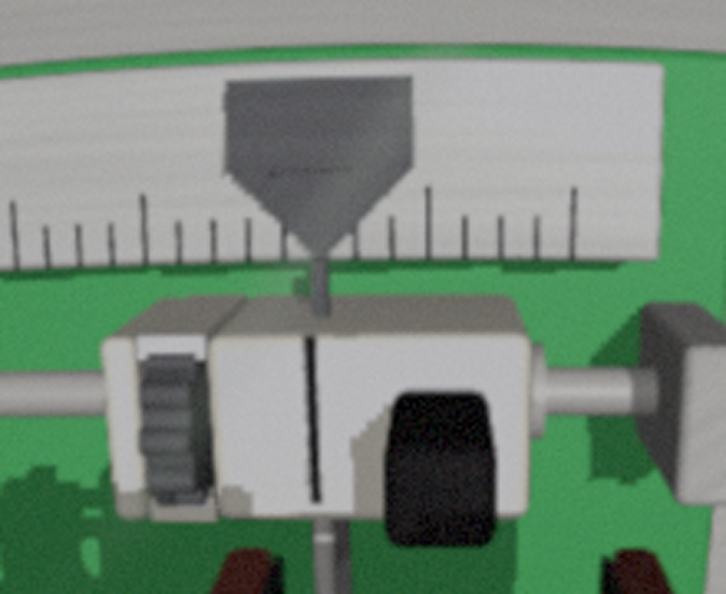

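The pointer (319,258) meets the tab's point (319,250), and the gripper is clear of everything.

```bash
python3 -c "
from workcell import robot
print(robot.hand_in())"
```

```text
the job is handed in; nothing more can be done
None
```

I've handed the job in: the pointer lines up with the pointed tab's middle in the last picture, and the wheel's lock is judged from contact force (10–18 N, well above its friction, so at its stop), as its angle isn't directly readable; the collar crept to about 6 mm off during the rolling, and I slid it back afterwards.

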